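Seat and clamp the filing pin in the bench-pin holder

ROBOT

A 6-joint arm with a two-finger parallel gripper is mounted at the origin on a cart in front of the work surface, level with it; the furniture and walls round the work are solid. World frame = base frame: x ahead of the robot, y to its left, z up, the work surface at z = 0. Lengths are in m, angles in degrees, forces in N, time in s.
With the tool pointing down it reaches from about 0.275 to 1 m from the base axis. Payload 8.4 kg.
Tool frame: the origin (TCP) lies midway between the tips of the shut fingers; the grasp point (between the pads) lies 19 mm behind it (bot.tcp_to_grasp is the distance from the TCP to the grasp point, in m); z points along the fingers, y is the direction in which the jaws open and shut (so a half turn about z gives the same grasp; the last joint's range is limited). The gripper opens to 85 mm and grips with 20 to 120 N. Pads are 22 mm wide; open, the fingers measure 114 mm over their backs; the gripper's body (76 mm by 85 mm) begins 54 mm behind the grasp point. The pads swing forward as they close: fully open they stand 13 mm farther back than shut.
Start: joints at [-72.674, 20.225, 93.587, -0, 66.188, -0.138], TCP at [0.188, -0.596, 0.231] pointing down, gripper open.
Joint ranges: [-150.9, 150.9], [-52.94, 120.26], [3.33, 152.33], [-74.26, 254.26], [0, 154.13], [-172.89, 172.89]. Speed limits (degrees/s): [127.2, 127.2, 159.86, 180, 180, 180].

INTERFACE

Orientations are given as [roll, pitch, yaw] about the fixed x, y, z axes, in that order (R = Rz(yaw) Ry(pitch) Rx(roll)).
In Python, from plant import bot gives the robot as it stands. The module is installed in compiled form; this text tells all that it offers.
- The arm moves only by the tool send_rows, never from a script. Its argument "commands" is a list that holds one entry, the list of rows, each a list of 7 numbers: the turn, a rotation vector about the tool's x, y, z in rad, then the shift along the tool's x, y, z in m, then the closure, from -1 (fully open) to 1 (shut). In form: [[[rx, ry, rz, dx, dy, dz, hand], ...]]. A call has 1 to 20 rows; each row is the pose to reach, as a shift and turn from the pose commanded when the call began, along the tool's axes at that moment; what a row does not reach only later rows make up. A row lasts 1/12 s, in which the tool goes at most 41.7 mm and 7.16 degrees, less where a joint would pass 70% of its speed; a pose out of reach is approached as far as the arm can. A call with a gripper value outside its range is refused whole. The fingers move at their own pace and stop on an object; "grip_force" is the grip in N (left out, the last holds). Time passes only in rows, so rows that repeat a pose let the fingers close. It gives the time, the measured TCP pose, the force and the opening at its end, in the units of the state.
- bot.sense(): the state, without advancing time (a new reading comes with each control period).
- bot.get_image(name): name is "scene" or "side" or "wrist"; returns a dict with "img" (480x640x3 uint8, blue, green, red), "intrinsics" (3x3 intrinsics, pixels), "R" (3x3) and "t" (3): a world point X has camera coordinates R X + t; the wrist camera has in their place "hand_eye" (4x4, takes a point from camera to tool coordinates, whose origin is the TCP and whose axes are the flange's). Camera axes: x right, y down, z forward; pixel columns grow to the right and rows downward; lengths in m; the calibration is good to about 2 mm. The wrist camera is an equidistant fisheye: a pixel r from the principal point sees the ray r / f radians off the axis. A picture is of the moment at which its call begins: read the wrist's pose just before it. There is no depth.
- bot.close_job(): hands the job in, once; it reports no verdict.
The state is a dict: "clock": time; "joints": joint angles; "dq": joint speeds; "joint_efforts": joint torques, N m; "tool_pos": TCP position; "orientation": TCP orientation; "contact_force": force on the tool from outside, world axes, zero at the start; "wrist_torque": the same for the moment, N m; "width": finger opening in m.
Only numpy, scipy, OpenCV 4.12 (cv2) and the standard library are available. Lean on these libraries where they do the work, as an engineer would, in place of code of your own. Each camera call takes 0.05 s, during which the arm holds its last target. There are 200 camera calls.

TASK

Push the wooden filing pin fully home in its holder without ramming it. Then clamp it with the holder's black-gripped lever, which can swing only a quarter turn: tighten clockwise, lift the lever off its teeth, swing it back, let it drop in again and repeat until it pulls up firm, without over-tightening. Leave the other tools where they lie.

Things in the scene. Friction and masses are not known exactly. Their poses are not given: they have to be found in the camera images.
- holder: Grey steel bench-pin holder fixed on the worktop: base 124x124 mm, two upright cheeks under a bright anvil plate (top 118 mm high, front edge at x = -24 mm), horn at the back. Origin: centre of its underside, on the vertical clamp screw's axis; x to the back (horn), y to its left, z up. The pin slot opens to -x: floor 24 mm high, 59 mm wide, back stop at x = +45 mm.
- filing_pin: Loose flat hardwood pin 165x56x14 mm, an 8 mm slot sawn 30 mm deep into its front end; lies on the slot floor with 1.5 mm play each side, 8 to 18 mm short of home at the start, and slides under about 1 N to a hard stop. Origin: centre of its underside; x along it to the back.
- pin_tip (a point): Middle of the pin's front end face (across the mouth of the sawn slot, between two prongs 24 mm wide), 7 mm above its underside. Push here along the holder's +x. At home it lies at holder x = -120 mm, z = 31 mm.
- pin_butt (a point): Middle of the pin's rear end face; at holder x = +45 mm when fully home.
- clamp_foot: Steel pressure plate 42x48x4 mm over the pin, let down by the screw (5 mm per turn); screw and lever sink with it. Its origin is at z = 0 when it just touches the pin and starts 1.5 to 2.2 mm higher: 109 to 155 degrees of screw turn, more than one swing of the lever. From touching to too tight it sinks only about 0.1 mm more, so feel it at the lever.
- lever_axis (a point): On the screw's axis at the height of the grip. While the screw is slack, turning it takes a push of about 3 to 5 N on the grip; once the foot bears on the pin this rises by some 40 N per radian of swing. 9 to 13 N is firm: let go, it springs back a little and holds. 16 N or more bruises the pin.
- lever_grip (a point): Centre of the lever's black grip, a rounded bar 44 mm long (radially), 13 wide, 17 high, 75 mm from the axis; 76 mm above the worktop when the foot touches the pin, up to 2.2 mm higher while slack, plus the lift. Its x axis points from the grip to the screw axis, z up. Grasp across its width from above.
- lever_pivot (a joint): Swing of the lever about the screw axis, rad: 0 = grip towards holder -x, limits -0.80 and +0.80; positive is clockwise from above (grip towards holder +y) and tightens. Starts between -0.75 and 0.
- lever (a joint): Lift of the lever, m, 0 to 0.009: at 0 its teeth are in the screw's (18 slots, 20 degree pitch, 3 degrees play, 4 mm deep) and it turns the screw either way; above 0.0045 it swings free. A spring and its weight (about 5 N; more while under load) push it down; if let down tooth on tooth it stands at about 0.004 and drops in when swung on.
- small_pot1: Bystander: clear round screw pot, 47 mm across, 16 mm high; origin under its centre.
- round_pliers: Bystander: pliers with black handles, 53x144x10 mm; origin under their centre.

How it is judged (in metres and radians):
On the way, in this order (a step that is already met when the one before it is completed fails the run):
1. the filing pin is fully home against the back stop of its slot (x of pin_butt in the frame of holder above 0.0425 m), for 0.2 s.
2. the clamp foot bears firmly on the pin (contact force between clamp_foot and filing_pin above 15 N), for 0.3 s.
At the end, for the whole second after the job is handed in: The pin is home (its rear end within 2.5 mm of the back stop), the clamp foot bears on it with more than 15 N after the lever has been let go, and the robot touches nothing (x of pin_butt in the frame of holder above 0.0425 m and contact force between clamp_foot and filing_pin above 15 N).
It fails at once if the clamp is over-tightened and bruises the wood (contact force between clamp_foot and filing_pin above 60 N).
It fails at once if the pin is rammed (contact force between the fingers and filing_pin above 40 N).
It fails at once if a neighbouring tool is knocked away (distance of any of small_pot1, round_pliers from where it was at the start of the episode above 0.03 m).
It also fails if it takes over 72 s, if anything falls off the work surface, if the arm or the gripper's body presses on something with over 40 N, if the wrist force passes 120 N, or if a joint passes its speed limit or range.

## Working session

There is one attempt and no reset: what is moved stays moved. The work goes in short steps, Python scripts to look and compute and a tool call to move; the robot and the scene stay as the last step left them, time stands still between calls to the robot, and variables do not carry over. Pictures are saved under pics/ and viewed, about 8 in all and at most 12, crops included, and the job is handed in when it is done.

Besides the shell and the picture viewer there is one more tool, called after ">>>" by a JSON object that holds its "api" and its "payload". send_rows: Moves the arm, as the interface text tells. Its arguments: {"type":"object","properties":{"commands":{"type":"array"},"grip_force":{"type":"number"}},"required":["commands"]}

```bash
mkdir -p pics
cat > h.py <<'E'
from plant import bot
import numpy as np, cv2
from scipy.spatial.transform import Rotation as Ro
def snap(n,fn):
    d=bot.get_image(n); cv2.imwrite('pics/'+fn,d['img']); return d
def ray(d,u,v):
    K=np.array(d['intrinsics']);R=np.array(d['R']);t=np.array(d['t'])
    return -R.T@t, R.T@np.linalg.inv(K)@np.array([u,v,1.])
def onz(d,u,v,z):
    o,r=ray(d,u,v); return o+r*(z-o[2])/r[2]
def proj(d,X):
    K=np.array(d['intrinsics']);c=np.array(d['R'])@X+np.array(d['t']);p=K@c;return p[:2]/p[2]
E
python3 - <<'E'
from h import *
import pickle
print(bot.sense())
D={}
for n in['scene','side']:
    D[n]=snap(n,n+'0.png'); print(n,D[n]['intrinsics'],-np.array(D[n]['R']).T@D[n]['t'])
pickle.dump(D,open('D.pkl','wb'))
E
```

```text
{'clock': 0.0, 'joints': array([-7.26725901e+01,  2.02634136e+01,  9.36292122e+01, -2.43317578e-03,
        6.61888694e+01, -1.36810927e-01]), 'dq': array([-0.0143832 , -0.08213494,  0.00922819,  0.06710489, -0.06031874,
        0.03892487]), 'joint_efforts': array([ 8.09372832e-04, -6.05253124e+01, -3.42061615e+01,  2.38331177e-04,
        9.62779013e-03, -1.52990862e-05]), 'tool_pos': array([ 0.18741923, -0.59572982,  0.23055057]), 'orientation': array([-1.79918500e+02,  2.03006690e-03,  1.74652062e+01]), 'contact_force': array([-0.13029589, -0.44118529,  0.24956057]), 'wrist_torque': array([-0.00768168, -0.00839319,  0.00105552]), 'width': 0.08528196481514409}
scene [[493.05958196   0.         320.99263597]
 [  0.         493.05958196 237.4223097 ]
 [  0.           0.           1.        ]] [ 0.11206997 -0.35527556  0.72321271]
side [[571.6081614    0.         320.33015294]
 [  0.         571.6081614  243.60303035]
 [  0.           0.           1.        ]] [ 0.29076839 -0.43836151  0.74101047]
```

View pics/scene0.png

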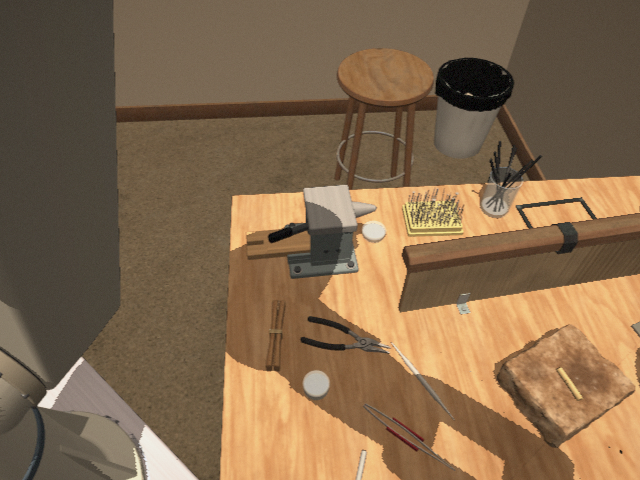

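View pics/side0.png

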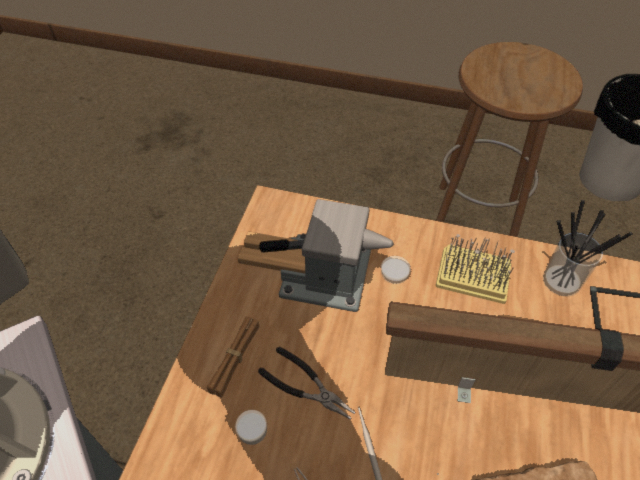

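The scene view shows the holder's anvil top at about (305–355, 187–235), with the pin to its left at (247–305, 232–257) and the grip at about (282, 235). In the side view, the anvil is at (305–368, 203–262) and the grip at (275, 245). I'll zoom in.

Run:
```python
import cv2,numpy as np
a=cv2.imread('pics/scene0.png')[175:285,235:385]; b=cv2.imread('pics/side0.png')[190:310,230:400]
cv2.imwrite('pics/ca.png',cv2.resize(a,None,fx=5,fy=5,interpolation=2)); cv2.imwrite('pics/cb.png',cv2.resize(b,None,fx=4.5,fy=4.5,interpolation=2))
```

```text
(no output)
```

View pics/ca.png

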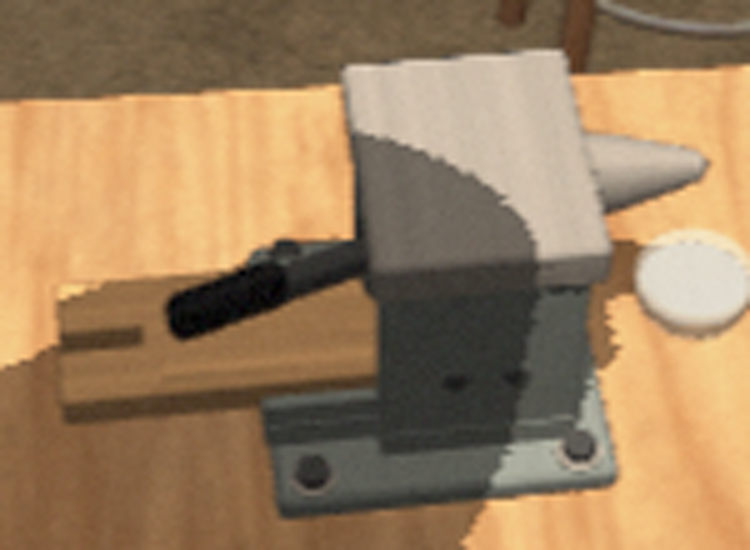

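View pics/cb.png

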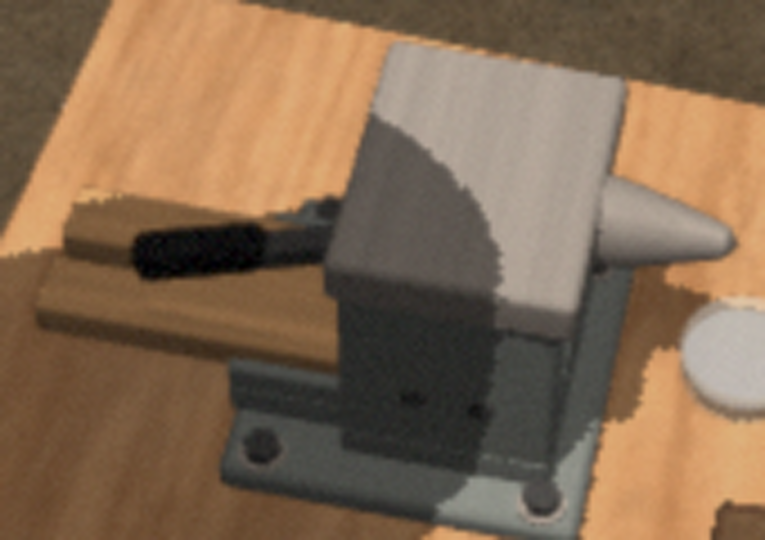

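The zooms give the anvil corners, pin front corners and both grip ends in both views. Next I triangulate them.

```bash
cat > m.py <<'E'
from h import *
import pickle
D=pickle.load(open('D.pkl','rb'));S,T=D['scene'],D['side']
A=lambda u,v:(235+u/5,175+v/5)
B=lambda u,v:(230+u/4.5,190+v/4.5)
def P(d):return np.array(d['intrinsics'])@np.c_[d['R'],d['t']]
P1,P2=P(S),P(T)
pts=dict(FL=((347,68),(391,43),.118),BL=((563,51),(624,80),.118),BR=((608,250),(573,318),.118),FR=((370,268),(330,268),.118),
 pinFR=((65,408),(40,305),.038),pinFL=((58,291),(70,208),.038),baseFR=((285,516),(222,484),0),gripTip=((182,315),(137,252),.08),gripIn=((283,285),(265,243),.08))
for k,(a,b,z) in pts.items():
    X=cv2.triangulatePoints(P1,P2,np.array(A(*a)),np.array(B(*b)))[:,0];X=X[:3]/X[3]
    print(k,X.round(4),onz(S,*A(*a),z).round(4)[:2],onz(T,*B(*b),z).round(4)[:2])
E
python3 m.py
```

```text
FL [0.5778 0.0652 0.11  ] [0.5715 0.0593] [0.5743 0.0591]
BL [0.6375 0.0147 0.1072] [0.6279 0.0077] [0.6318 0.0075]
BR [ 0.5722 -0.0569  0.1057] [ 0.5641 -0.0613] [ 0.5662 -0.0655]
FR [0.5198 0.003  0.0971] [ 0.5071 -0.0076] [ 0.5119 -0.0124]
pinFR [0.4508 0.0907 0.0181] [0.4403 0.0763] [0.4469 0.0776]
pinFL [0.4751 0.1141 0.0373] [0.4764 0.1169] [0.474 0.111]
baseFR [ 0.4782  0.0085 -0.0053] [0.4756 0.0059] [0.4769 0.0053]
gripTip [0.473  0.0476 0.083 ] [0.4741 0.0486] [0.4741 0.0506]
gripIn [0.5162 0.0419 0.0659] [0.5065 0.0317] [0.512  0.0332]
```

Results:
- **Holder:** axis at about (0.560, 0.008), yaw about −43°.
- **Pin:** its tip is at about x = −133 mm in the holder frame, so 13 mm short.
- **Lever:** at about −0.30 rad.

I'll move in front of the pin with the tool turned to yaw 137° and the fingers shut.

>>> {"api": "send_rows", "payload": {"commands": [[[0, 0, -1.04, 0.224, -0.308, 0, 1], [0, 0, -2.086, 0.4485, -0.616, 0, 1], [0, 0, -2.086, 0.4485, -0.616, 0, 1], [0, 0, -2.086, 0.4485, -0.616, 0, 1], [0, 0, -2.086, 0.4485, -0.616, 0, 1], [0, 0, -2.086, 0.4485, -0.616, 0, 1], [0, 0, -2.086, 0.4485, -0.616, 0, 1], [0, 0, -2.086, 0.4485, -0.616, 0, 1], [0, 0, -2.086, 0.4485, -0.616, 0, 1], [0, 0, -2.086, 0.4485, -0.616, 0, 1], [0, 0, -2.086, 0.4485, -0.616, 0, 1], [0, 0, -2.086, 0.4485, -0.616, 0, 1], [0, 0, -2.086, 0.4485, -0.616, 0, 1], [0, 0, -2.086, 0.4485, -0.616, 0, 1], [0, 0, -2.086, 0.4485, -0.616, 0, 1], [0, 0, -2.086, 0.4485, -0.616, 0, 1], [0, 0, -2.086, 0.4485, -0.616, 0, 1], [0, 0, -2.086, 0.4485, -0.616, 0, 1], [0, 0, -2.086, 0.4485, -0.616, 0, 1], [0, 0, -2.086, 0.4485, -0.616, 0, 1]]], "grip_force": 30}}

```text
clock: 1.77
tool_pos: [0.4312, 0.1287, 0.2311]
orientation: [180.0, -0.0, 137.2]
contact_force: [1.0, -0.8, -0.9]
width: -0.0002
```

```bash
cat >> h.py <<'E'
def wray(d,s,u,v):
    K=np.array(d['intrinsics']);x=(u-K[0,2])/K[0,0];y=(v-K[1,2])/K[1,1];a=np.hypot(x,y)
    r=np.array([x/a*np.sin(a),y/a*np.sin(a),np.cos(a)]) if a>1e-9 else np.array([0,0,1.])
    R=Ro.from_euler('xyz',s['orientation'],degrees=True).as_matrix();H=np.array(d['hand_eye'])
    return R@H[:3,3]+s['tool_pos'],R@H[:3,:3]@r
def wz(d,s,u,v,z):
    o,r=wray(d,s,u,v);return o+r*(z-o[2])/r[2]
C=np.array([.5595,.008]);Y=np.radians(-43)
def hol(p,C=C,Y=Y):
    d=np.array(p)[:2]-C;return np.array([d@[np.cos(Y),np.sin(Y)],d@[-np.sin(Y),np.cos(Y)]])
E
python3 - <<'E'
from h import *
import pickle
s=bot.sense();d=snap('wrist','w0.png');pickle.dump((s,d),open('W0.pkl','wb'));print(d['intrinsics'],d['hand_eye'],s['joints'])
E
```

```text
[[371.64829954   0.         321.46959635]
 [  0.         371.64829954 244.00137766]
 [  0.           0.           1.        ]] [[ 6.68917373e-05 -9.51346997e-01 -3.08121546e-01  7.77467001e-02]
 [ 9.99999815e-01 -1.22589836e-04  5.95600013e-04 -4.46548107e-04]
 [-6.04394853e-04 -3.08121529e-01  9.51346813e-01 -1.42693956e-01]
 [ 0.00000000e+00  0.00000000e+00  0.00000000e+00  1.00000000e+00]] [ 1.64092094e+01  4.34783080e+00  1.14073170e+02  3.09684786e-02
  6.15720251e+01 -3.07910320e+01]
```

View pics/w0.png

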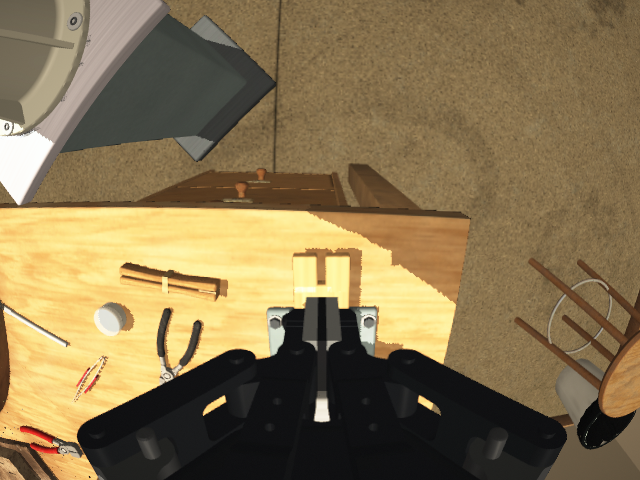

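The wrist view shows the pin's front end at (294–349, 255), its slot at (321, 256), and the base's front corners at (268, 308) and (378, 307).

Run:
```python
from h import *
import pickle
s,d=pickle.load(open('W0.pkl','rb'))
for n,u,v,z in[('pinL',294,255,.038),('pinmid',321.5,255,.038),('pinR',349.5,255,.038),('bL',268,308,.01),('bR',378,308,.01)]:
    p=wz(d,s,u,v,z);print(n,p.round(4),hol(p).round(4))
print('tcp',hol(s['tool_pos']))
```

```text
pinL [0.444  0.0807 0.038 ] [-0.1341 -0.0256]
pinmid [0.4619 0.1001 0.038 ] [-0.1342  0.0008]
pinR [0.4802 0.1198 0.038 ] [-0.1342  0.0277]
bL [0.4748 0.0073 0.01  ] [-0.0614 -0.0583]
bR [0.5579 0.0967 0.01  ] [-0.0617  0.0638]
tcp [-0.17616594  0.00078054]
```

>>> {"api": "send_rows", "payload": {"commands": [[[0, 0, 0, 0, 0, 0.04, 1], [0, 0, 0, 0, 0, 0.08, 1], [0, 0, 0, 0, 0, 0.12, 1], [0, 0, 0, 0, 0, 0.155, 1], [0, 0, 0, 0, 0, 0.185, 1], [0, 0, 0, 0, 0, 0.2, 1], [0, 0, 0, -0.008, 0, 0.2, 1], [0, 0, 0, -0.016, 0, 0.2, 1], [0, 0, 0, -0.022, 0, 0.2, 1], [0, 0, 0, -0.022, 0, 0.2, 1], [0, 0, 0, -0.022, 0, 0.2, 1]]]}}

```text
clock: 2.73
tool_pos: [0.448, 0.1105, 0.0326]
orientation: [179.9, 0.1, 136.9]
contact_force: [-0.1, -0.0, -0.1]
width: 0.0001
```

>>> {"api": "send_rows", "payload": {"commands": [[[0, 0, 0, -0.002, 0, 0, 1], [0, 0, 0, -0.004, 0, 0, 1], [0, 0, 0, -0.006, 0, 0, 1], [0, 0, 0, -0.008, 0, 0, 1], [0, 0, 0, -0.01, 0, 0, 1], [0, 0, 0, -0.01, 0, 0, 1]]]}}

```text
clock: 3.23
tool_pos: [0.4541, 0.1041, 0.0313]
orientation: [-180.0, -0.0, 137.0]
contact_force: [-0.6, -0.1, -0.2]
width: 0.0003
```

>>> {"api": "send_rows", "payload": {"commands": [[[0, 0, 0, -0.0015, 0, 0, 1], [0, 0, 0, -0.003, 0, 0, 1], [0, 0, 0, -0.0045, 0, 0, 1], [0, 0, 0, -0.006, 0, 0, 1], [0, 0, 0, -0.006, 0, 0, 1]]]}}

```text
clock: 3.65
tool_pos: [0.4586, 0.0999, 0.0313]
orientation: [180.0, 0.0, 137.0]
contact_force: [-0.1, 0.8, 0.8]
width: 0.0001
```

>>> {"api": "send_rows", "payload": {"commands": [[[0, 0, 0, -0.001, 0, 0, 1], [0, 0, 0, -0.002, 0, 0, 1], [0, 0, 0, -0.002, 0, 0, 1]]]}}

```text
clock: 3.9
tool_pos: [0.4599, 0.0986, 0.0313]
orientation: [180.0, 0.0, 137.0]
contact_force: [-1.0, 0.1, -0.4]
width: -0.0003
```

>>> {"api": "send_rows", "payload": {"commands": [[[0, 0, 0, -0.001, 0, 0, 1], [0, 0, 0, -0.001, 0, 0, 1]]]}}

```text
clock: 4.07
tool_pos: [0.4606, 0.098, 0.0313]
orientation: [180.0, 0.0, 137.0]
contact_force: [-0.7, -0.2, 0.1]
width: -0.0003
```

>>> {"api": "send_rows", "payload": {"commands": [[[0, 0, 0, -0.001, 0, 0, 1], [0, 0, 0, -0.002, 0, 0, 1], [0, 0, 0, -0.002, 0, 0, 1]]]}}

```text
clock: 4.32
tool_pos: [0.461, 0.0972, 0.0312]
orientation: [-180.0, -0.1, 136.9]
contact_force: [-5.1, 7.5, 2.7]
width: -0.0003
```

>>> {"api": "send_rows", "payload": {"commands": [[[0, 0, 0, -0.001, 0, 0, 1], [0, 0, 0, -0.001, 0, 0, 1]]]}}

```text
clock: 4.48
tool_pos: [0.461, 0.0967, 0.0311]
orientation: [-179.9, -0.2, 136.9]
contact_force: [-6.8, 9.9, 5.0]
width: 0.0002
```

>>> {"api": "send_rows", "payload": {"commands": [[[0, 0, 0, -0.001, 0, 0, 1], [0, 0, 0, -0.001, 0, 0, 1]]]}}

```text
clock: 4.65
tool_pos: [0.461, 0.0964, 0.031]
orientation: [-179.9, -0.3, 136.9]
contact_force: [-10.3, 15.3, 6.6]
width: 0.0
```

Force rose to about 18 N with no motion, so the pin is home. Next I back off, rise and look at the lever.

>>> {"api": "send_rows", "payload": {"commands": [[[0, 0, 0, 0.005, 0, 0, 1], [0, 0, 0, 0.02, 0, 0, 1], [0, 0, 0, 0.03, 0, -0.01, 1], [0, 0, 0, 0.03, 0, -0.05, 1], [0, 0, 0, 0.03, 0, -0.09, 0], [0, 0, -0.05, 0.03, 0, -0.13, -0.2], [0, 0, -0.1, 0, -0.007, -0.13, -0.2], [0, 0, -0.2, -0.03, -0.014, -0.13, -0.2], [0, 0, -0.3, -0.056, -0.0204, -0.13, -0.2], [0, 0, -0.3, -0.056, -0.0204, -0.13, -0.2], [0, 0, -0.3, -0.056, -0.0204, -0.13, -0.2], [0, 0, -0.3, -0.056, -0.0204, -0.13, -0.2]]]}}

```text
clock: 5.65
tool_pos: [0.49, 0.0422, 0.1611]
orientation: [-180.0, -0.0, 154.0]
contact_force: [0.2, 0.5, -0.6]
width: 0.0511
```

Run:
```python
from h import *
import pickle
s=bot.sense();d=snap('wrist','w1.png');pickle.dump((s,d),open('W1.pkl','wb'));print(s['tool_pos'],s['orientation'],s['width'],hol(s['tool_pos']))
```

```text
[0.49004824 0.0421725  0.16105859] [-1.79986312e+02 -3.38462271e-02  1.54044251e+02] 0.051089434814697215 [-0.07409939 -0.0223738 ]
```

View pics/w1.png

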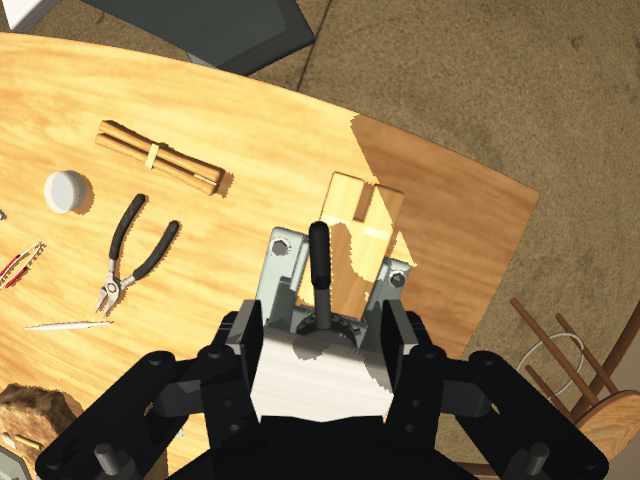

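The lever is between the fingers. The grip runs from its tip at (319, 223) to its inner end at (320, 290), and the hub is at about (323, 328).

Run:
```python
from h import *
import pickle
s,d=pickle.load(open('W1.pkl','rb'))
R=Ro.from_euler('xyz',s['orientation'],degrees=True).as_matrix()
for n,u,v,z in[('tip',319,223,.08),('in',320.5,289,.087),('pinL',335,172,.038),('pinR',404,191,.038),('pinTopmidslot',370,181,.038),('hubL',298,325,.078),('hubR',357,325,.078)]:
    p=wz(d,s,u,v,z);print(n,p.round(4),hol(p).round(4),(R.T@(p-s['tool_pos'])).round(4))
```

```text
tip [0.4718 0.0486 0.08  ] [-0.0918 -0.0301] [ 0.0191 -0.0022  0.0811]
in [0.5098 0.0311 0.087 ] [-0.0521 -0.017 ] [-0.0226 -0.0012  0.074 ]
pinL [0.4526 0.0705 0.038 ] [-0.1208 -0.0272] [0.046  0.0091 0.1231]
pinR [0.4868 0.1105 0.038 ] [-0.1231  0.0254] [0.0328 0.06   0.1231]
pinTopmidslot [0.4694 0.0905 0.038 ] [-0.1222 -0.0011] [0.0397 0.0345 0.1231]
hubL [0.5318 0.0029 0.078 ] [-0.0167 -0.0226] [-0.0548 -0.0171  0.083 ]
hubR [0.55  0.04  0.078] [-0.0288  0.0169] [-0.0549  0.0243  0.083 ]
```

>>> {"api": "send_rows", "payload": {"commands": [[[0, 0, -0.024, -0.001, -0.0017, 0.03, -0.2], [0, 0, -0.024, -0.001, -0.0017, 0.06, -0.2], [0, 0, -0.024, -0.001, -0.0017, 0.085, -0.2], [0, 0, -0.024, -0.001, -0.0017, 0.104, -0.2], [0, 0, -0.024, -0.001, -0.0017, 0.104, -0.2], [0, 0, -0.024, -0.001, -0.0017, 0.104, 0.2], [0, 0, -0.024, -0.001, -0.0017, 0.104, 0.4], [0, 0, -0.024, -0.001, -0.0017, 0.104, 0.6], [0, 0, -0.024, -0.001, -0.0017, 0.104, 0.8], [0, 0, -0.024, -0.001, -0.0017, 0.104, 1], [0, 0, -0.024, -0.001, -0.0017, 0.104, 1], [0, 0, -0.024, -0.001, -0.0017, 0.104, 1], [0, 0, -0.024, -0.001, -0.0017, 0.104, 1]]], "grip_force": 35}}

```text
clock: 6.78
tool_pos: [0.4915, 0.0406, 0.0581]
orientation: [179.9, 0.1, 155.5]
contact_force: [-0.1, 5.0, 6.8]
width: 0.0122
```

>>> {"api": "send_rows", "payload": {"commands": [[[0, 0, 0.1, -0.0004, 0.0074, 0, 1], [0, 0, 0.2, -0.0015, 0.0148, 0, 1], [0, 0, 0.3, -0.0033, 0.022, 0, 1], [0, 0, 0.4, -0.0059, 0.029, 0, 1], [0, 0, 0.5, -0.0091, 0.0357, 0, 1], [0, 0, 0.5, -0.0091, 0.0357, 0, 1]]]}}

```text
clock: 7.28
tool_pos: [0.5142, 0.0693, 0.0572]
orientation: [-180.0, 0.0, 126.7]
contact_force: [0.3, -0.1, -1.5]
width: 0.0124
```

```bash
cat > f.py <<'E'
from h import *
C=np.array([.5584,.009])
s=bot.sense();R=Ro.from_euler('xyz',s['orientation'],degrees=True).as_matrix()
h=hol(s['tool_pos'],C);th=np.arctan2(h[1],-h[0]);r=np.hypot(*h)
print('t',s['clock'],'F tool',(R.T@s['contact_force']).round(1),'M',(R.T@s['wrist_torque']).round(2),'theta',th.round(3),'r',r.round(4),'yawtheta',np.radians(137-s['orientation'][2]).round(3),'z',s['tool_pos'][2].round(4),'w',round(s['width'],4))
E
python3 f.py
```

```text
t 7.2833 F tool [-0.2  0.2  1.5] M [-0.14 -0.08 -0.37] theta 0.187 r 0.0748 yawtheta 0.18 z 0.0572 w 0.0124
```

The forces add up: axis torque is mostly in the wrist moment, and Mz/r gives about 4.7 N, which means slack. Continuing.

>>> {"api": "send_rows", "payload": {"commands": [[[0, 0, 0.1, -0.0004, 0.0075, 0, 1], [0, 0, 0.2, -0.0015, 0.0149, 0, 1], [0, 0, 0.3, -0.0033, 0.0221, 0, 1], [0, 0, 0.4, -0.0059, 0.0291, 0, 1], [0, 0, 0.5, -0.0092, 0.0359, 0, 1], [0, 0, 0.56, -0.0114, 0.0397, 0, 1], [0, 0, 0.56, -0.0114, 0.0397, 0, 1]]]}}

```text
clock: 7.87
tool_pos: [0.5519, 0.0839, 0.0569]
orientation: [-179.9, -0.0, 94.8]
contact_force: [-0.9, 6.3, -1.6]
width: 0.0127
```

```bash
sed -i 's/^print/M=R.T@s["wrist_torque"];F=R.T@s["contact_force"];print("Feq",(-F[1]-M[2]\/r).round(2))\nprint/' f.py; python3 f.py
```

```text
Feq 6.11
t 7.8667 F tool [ 6.4 -0.4  1.6] M [ 0.05  0.9  -0.43] theta 0.734 r 0.0752 yawtheta 0.736 z 0.0569 w 0.0127
```

>>> {"api": "send_rows", "payload": {"commands": [[[0, 0, -0.026, 0, -0.002, 0, 1], [0, 0, -0.026, 0, -0.002, -0.004, 1], [0, 0, -0.026, 0, -0.002, -0.0075, 1], [0, 0, -0.026, 0, -0.002, -0.0075, 1]]]}}

```text
clock: 8.2
tool_pos: [0.5499, 0.0833, 0.0648]
orientation: [-180.0, -0.0, 96.4]
contact_force: [2.5, 5.8, -8.2]
width: 0.0124
```

```bash
python3 f.py; python3 -c "
import numpy as np
for k in range(1,15):
  p=min(.1*k,1.396); print([0,0,round(-p,3),round(-.075*(1-np.cos(p)),4),round(-.075*np.sin(p),4),0,1],end=', ')"
```

```text
Feq 0.8
t 8.2 F tool [5.5 3.2 8.2] M [-0.49  0.92 -0.3 ] theta 0.707 r 0.0748 yawtheta 0.708 z 0.0648 w 0.0124
[0, 0, -0.1, np.float64(-0.0004), np.float64(-0.0075), 0, 1], [0, 0, -0.2, np.float64(-0.0015), np.float64(-0.0149), 0, 1], [0, 0, -0.3, np.float64(-0.0033), np.float64(-0.0222), 0, 1], [0, 0, -0.4, np.float64(-0.0059), np.float64(-0.0292), 0, 1], [0, 0, -0.5, np.float64(-0.0092), np.float64(-0.036), 0, 1], [0, 0, -0.6, np.float64(-0.0131), np.float64(-0.0423), 0, 1], [0, 0, -0.7, np.float64(-0.0176), np.float64(-0.0483), 0, 1], [0, 0, -0.8, np.float64(-0.0227), np.float64(-0.0538), 0, 1], [0, 0, -0.9, np.float64(-0.0284), np.float64(-0.0587), 0, 1], [0, 0, -1.0, np.float64(-0.0345), np.float64(-0.0631), 0, 1], [0, 0, -1.1, np.float64(-0.041), np.float64(-0.0668), 0, 1], [0, 0, -1.2, np.float64(-0.0478), np.float64(-0.0699), 0, 1], [0, 0, -1.3, np.float64(-0.0549), np.float64(-0.0723), 0, 1], [0, 0, -1.396, np.float64(-0.062), np.float64(-0.0739), 0, 1],
```

>>> {"api": "send_rows", "payload": {"commands": [[[0, 0, -0.1, -0.0004, -0.0075, 0, 1], [0, 0, -0.2, -0.0015, -0.0149, 0, 1], [0, 0, -0.3, -0.0033, -0.0222, 0, 1], [0, 0, -0.4, -0.0059, -0.0292, 0, 1], [0, 0, -0.5, -0.0092, -0.036, 0, 1], [0, 0, -0.6, -0.0131, -0.0423, 0, 1], [0, 0, -0.7, -0.0176, -0.0483, 0, 1], [0, 0, -0.8, -0.0227, -0.0538, 0, 1], [0, 0, -0.9, -0.0284, -0.0587, 0, 1], [0, 0, -1.0, -0.0345, -0.0631, 0, 1], [0, 0, -1.1, -0.041, -0.0668, 0, 1], [0, 0, -1.2, -0.0478, -0.0699, 0, 1], [0, 0, -1.3, -0.0549, -0.0723, 0, 1], [0, 0, -1.396, -0.062, -0.0739, 0, 1], [0, 0, -1.396, -0.062, -0.0739, 0, 1], [0, 0, -1.396, -0.062, -0.0739, 0, 1]]]}}

```text
clock: 9.53
tool_pos: [0.4856, 0.0137, 0.0647]
orientation: [180.0, 0.2, 176.4]
contact_force: [11.2, 6.1, -18.0]
width: 0.0126
```

```bash
python3 f.py
```

```text
Feq -0.58
t 9.5333 F tool [-10.7   6.8  18.1] M [-1.09 -1.45 -0.46] theta -0.687 r 0.073 yawtheta -0.687 z 0.0647 w 0.0126
```

Lifted swing was 1.395 rad, which is 4 pitches. The radial forces put the axis about 1.7 mm further to +y. I'll correct for that and let the lever drop in.

>>> {"api": "send_rows", "payload": {"commands": [[[0, 0, 0, -0.002, 0, 0, 1], [0, 0, 0, -0.002, 0, 0.004, 1], [0, 0, 0, -0.002, 0, 0.0078, 1], [0, 0, 0, -0.002, 0, 0.0078, 1], [0, 0, 0, -0.002, 0, 0.0078, 1]]]}}

```text
clock: 9.95
tool_pos: [0.4856, 0.0136, 0.0566]
orientation: [-180.0, 0.0, 176.4]
contact_force: [2.6, 4.7, -10.6]
width: 0.0126
```

```bash
sed -i 's/C=np.array.*/C=np.array([.5596,.0102])/' f.py; python3 f.py; python3 -c "
import numpy as np
for k in range(1,9):
  p=.1*k; print([0,0,round(p,3),float(round(-.0745*(1-np.cos(p)),4)),float(round(.0745*np.sin(p),4)),0,1],end=', ')"
```

```text
Feq 3.44
t 9.95 F tool [-2.3  4.8 10.6] M [-0.73 -0.51 -0.61] theta -0.704 r 0.0741 yawtheta -0.688 z 0.0566 w 0.0126
[0, 0, 0.1, -0.0004, 0.0074, 0, 1], [0, 0, 0.2, -0.0015, 0.0148, 0, 1], [0, 0, 0.3, -0.0033, 0.022, 0, 1], [0, 0, 0.4, -0.0059, 0.029, 0, 1], [0, 0, 0.5, -0.0091, 0.0357, 0, 1], [0, 0, 0.6, -0.013, 0.0421, 0, 1], [0, 0, 0.7, -0.0175, 0.048, 0, 1], [0, 0, 0.8, -0.0226, 0.0534, 0, 1],
```

>>> {"api": "send_rows", "payload": {"commands": [[[0, 0, 0, 0, 0, 0.001, 1], [0, 0, 0, 0, 0, 0.001, 1]]]}}

```text
clock: 10.12
tool_pos: [0.4855, 0.0136, 0.0561]
orientation: [-180.0, -0.0, 176.4]
contact_force: [2.2, 4.3, -4.7]
width: 0.0126
```

```bash
python3 f.py
```

```text
Feq 4.3
t 10.1167 F tool [-2.   4.5  4.7] M [-0.64 -0.18 -0.65] theta -0.704 r 0.0742 yawtheta -0.687 z 0.0561 w 0.0126
```

>>> {"api": "send_rows", "payload": {"commands": [[[0, 0, 0, 0, 0, 0.001, 1], [0, 0, 0, 0, 0, 0.001, 1]]]}}

```text
clock: 10.28
tool_pos: [0.4854, 0.0136, 0.0551]
orientation: [-180.0, -0.0, 176.3]
contact_force: [-0.2, 3.2, -0.0]
width: 0.0129
```

```bash
python3 f.py
```

```text
Feq 6.3
t 10.2833 F tool [0.4 3.1 0. ] M [-0.6   0.08 -0.7 ] theta -0.705 r 0.0742 yawtheta -0.687 z 0.0551 w 0.0129
```

Odd residual loads are sitting in the grasp. I'll let go so the lever settles, read the force zero, and regrasp.

>>> {"api": "send_rows", "payload": {"commands": [[[0, 0, 0, 0, 0, 0, 0.4], [0, 0, 0, 0, 0, 0, 0.2], [0, 0, 0, 0, 0, -0.002, 0], [0, 0, 0, 0, 0, -0.002, 0], [0, 0, 0, 0, 0, -0.002, 0], [0, 0, 0, 0, 0, -0.002, 0]]]}}

```text
clock: 10.78
tool_pos: [0.4857, 0.0136, 0.0571]
orientation: [-180.0, 0.0, 176.3]
contact_force: [0.4, -0.8, -0.1]
width: 0.0429
```

```bash
python3 f.py; python3 -c "
from h import *
import pickle
s=bot.sense();d=snap('wrist','w2.png');pickle.dump((s,d),open('W2.pkl','wb'))
cv2.imwrite('pics/w2c.png',cv2.resize(d['img'][150:400,180:460],None,fx=2,fy=2))"
```

```text
Feq 0.93
t 10.7833 F tool [-0.5 -0.7  0.1] M [-0.01 -0.01 -0.01] theta -0.705 r 0.074 yawtheta -0.686 z 0.0571 w 0.0429
```

View pics/w2c.png

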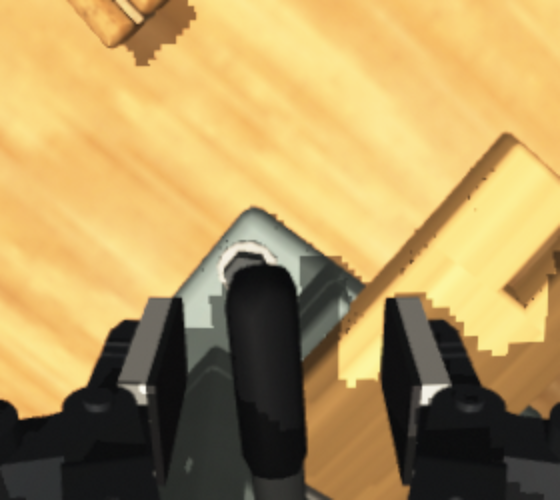

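The view shows the lever free between the open fingers, slightly left of centre and slanted. Its tip is at full-image pixel (311, 286) and its inner end at (318, 382). I'll measure its angle.

Run:
```python
from h import *
import pickle
s,d=pickle.load(open('W2.pkl','rb'));C=np.array([.5596,.0102])
R=Ro.from_euler('xyz',s['orientation'],degrees=True).as_matrix()
for n,u,v,z in[('tip',311.5,288,.084),('in',318,380,.085)]:
    p=wz(d,s,u,v,z);h=hol(p,C);print(n,h.round(4),np.arctan2(h[1],-h[0]),np.hypot(*h),(R.T@(p-s['tool_pos'])).round(4))
```

```text
tip [-0.0729 -0.067 ] -0.7434903144839761 0.0989953577949821 [ 0.0249 -0.0043 -0.0269]
in [-0.0437 -0.0405] -0.7470570648291609 0.05961556202848242 [-0.0145 -0.0022 -0.0279]
```

>>> {"api": "send_rows", "payload": {"commands": [[[0, 0, -0.04, 0, -0.003, 0, 0], [0, 0, -0.04, 0, -0.003, 0, 0.2], [0, 0, -0.04, 0, -0.003, 0, 0.5], [0, 0, -0.04, 0, -0.003, 0, 0.8], [0, 0, -0.04, 0, -0.003, 0, 1], [0, 0, -0.04, 0, -0.003, 0, 1], [0, 0, -0.04, 0, -0.003, 0, 1], [0, 0, -0.04, 0, -0.003, 0, 1]]]}}

```text
clock: 11.5
tool_pos: [0.4854, 0.0109, 0.057]
orientation: [180.0, 0.0, 178.6]
contact_force: [-1.2, 4.0, 1.2]
width: 0.0126
```

```bash
python3 f.py
```

```text
Feq 1.45
t 11.5 F tool [ 1.3  3.9 -1.2] M [-0.77  0.07 -0.4 ] theta -0.741 r 0.0742 yawtheta -0.726 z 0.057 w 0.0126
```

>>> {"api": "send_rows", "payload": {"commands": [[[0, 0, 0.1, -0.0004, 0.0074, 0, 1], [0, 0, 0.2, -0.0015, 0.0148, 0, 1], [0, 0, 0.3, -0.0033, 0.022, 0, 1], [0, 0, 0.4, -0.0059, 0.029, 0, 1], [0, 0, 0.4, -0.0059, 0.029, 0, 1]]]}}

```text
clock: 11.92
tool_pos: [0.4915, 0.04, 0.0568]
orientation: [-179.9, -0.1, 155.5]
contact_force: [-2.9, 0.6, 1.7]
width: 0.0125
```

```bash
python3 f.py
```

```text
Feq 5.22
t 11.9167 F tool [ 2.9 -0.7 -1.7] M [ 0.07  0.38 -0.34] theta -0.339 r 0.0743 yawtheta -0.322 z 0.0568 w 0.0125
```

>>> {"api": "send_rows", "payload": {"commands": [[[0, 0, 0.1, -0.0004, 0.0074, 0, 1], [0, 0, 0.2, -0.0015, 0.0148, 0, 1], [0, 0, 0.3, -0.0033, 0.022, 0.0002, 1], [0, 0, 0.4, -0.0059, 0.029, 0.0003, 1], [0, 0, 0.4, -0.0059, 0.029, 0.0003, 1]]]}}

```text
clock: 12.33
tool_pos: [0.5084, 0.0641, 0.0564]
orientation: [-179.9, -0.1, 132.6]
contact_force: [-5.7, 3.7, 4.4]
width: 0.0125
```

```bash
python3 f.py
```

```text
Feq 5.18
t 12.3333 F tool [ 6.6 -1.7 -4.3] M [ 0.13  1.06 -0.26] theta 0.06 r 0.0743 yawtheta 0.077 z 0.0564 w 0.0125
```

>>> {"api": "send_rows", "payload": {"commands": [[[0, 0, 0.07, -0.0002, 0.0052, 0, 1], [0, 0, 0.14, -0.0007, 0.0104, 0.0001, 1], [0, 0, 0.14, -0.0007, 0.0104, 0.0001, 1]]]}}

```text
clock: 12.58
tool_pos: [0.5162, 0.0705, 0.0564]
orientation: [-179.9, -0.1, 124.7]
contact_force: [-6.9, 5.7, 5.2]
width: 0.0128
```

```bash
python3 f.py
```

```text
Feq 6.6
t 12.5833 F tool [ 8.7 -2.4 -5.2] M [ 0.27  1.31 -0.31] theta 0.197 r 0.0743 yawtheta 0.215 z 0.0564 w 0.0128
```

>>> {"api": "send_rows", "payload": {"commands": [[[0, 0, 0, 0.0015, 0, -0.0005, 1], [0, 0, 0.07, 0.0013, 0.0052, -0.0005, 1], [0, 0, 0.07, 0.0013, 0.0052, -0.0005, 1]]]}}

```text
clock: 12.83
tool_pos: [0.5205, 0.0735, 0.0565]
orientation: [-179.9, -0.0, 120.7]
contact_force: [-0.3, -2.1, -4.9]
width: 0.0126
```

```bash
python3 f.py
```

```text
Feq 5.07
t 12.8333 F tool [-1.7 -1.3  4.9] M [ 0.36 -0.11 -0.28] theta 0.267 r 0.0744 yawtheta 0.284 z 0.0565 w 0.0126
```

>>> {"api": "send_rows", "payload": {"commands": [[[0, 0, 0.07, -0.0002, 0.0052, 0, 1], [0, 0, 0.07, -0.0002, 0.0052, 0, 1]]]}}

```text
clock: 13.0
tool_pos: [0.525, 0.0761, 0.0565]
orientation: [-179.9, -0.0, 116.7]
contact_force: [-1.7, -1.5, -6.7]
width: 0.0126
```

```bash
python3 f.py
```

```text
Feq 5.68
t 13.0 F tool [-0.6 -2.2  6.7] M [ 0.38 -0.2  -0.26] theta 0.337 r 0.0744 yawtheta 0.354 z 0.0565 w 0.0126
```

>>> {"api": "send_rows", "payload": {"commands": [[[0, 0, 0.07, -0.0002, 0.0052, 0.0008, 1], [0, 0, 0.07, -0.0002, 0.0052, 0.0008, 1]]]}}

```text
clock: 13.17
tool_pos: [0.5299, 0.0785, 0.0562]
orientation: [-179.9, -0.0, 112.7]
contact_force: [-4.3, -0.5, 1.0]
width: 0.0125
```

```bash
python3 f.py
```

```text
Feq 4.74
t 13.1667 F tool [ 1.2 -4.1 -1. ] M [ 0.61  0.14 -0.05] theta 0.411 r 0.0745 yawtheta 0.424 z 0.0562 w 0.0125
```

>>> {"api": "send_rows", "payload": {"commands": [[[0, 0, 0.07, -0.0002, 0.0052, 0, 1], [0, 0, 0.07, -0.0002, 0.0052, 0, 1]]]}}

```text
clock: 13.33
tool_pos: [0.5345, 0.0804, 0.0561]
orientation: [-179.9, -0.0, 108.8]
contact_force: [-5.1, 0.5, 1.3]
width: 0.0125
```

```bash
python3 f.py
```

```text
Feq 7.31
t 13.3333 F tool [ 2.1 -4.7 -1.3] M [ 0.68  0.24 -0.2 ] theta 0.477 r 0.0745 yawtheta 0.493 z 0.0561 w 0.0125
```

>>> {"api": "send_rows", "payload": {"commands": [[[0, 0, 0.05, -0.0001, 0.0037, 0, 1], [0, 0, 0.05, -0.0001, 0.0037, 0, 1]]]}}

```text
clock: 13.5
tool_pos: [0.5377, 0.0814, 0.0561]
orientation: [-179.9, -0.0, 106.0]
contact_force: [-5.5, -0.0, 2.0]
width: 0.0122
```

```bash
python3 f.py
```

```text
Feq 9.91
t 13.5 F tool [ 1.5 -5.3 -2. ] M [ 0.81  0.32 -0.34] theta 0.522 r 0.0745 yawtheta 0.541 z 0.0561 w 0.0122
```

>>> {"api": "send_rows", "payload": {"commands": [[[0, 0, 0.03, 0, 0.0022, 0, 1], [0, 0, 0.03, 0, 0.0022, 0, 1]]]}}

```text
clock: 13.67
tool_pos: [0.5395, 0.082, 0.0561]
orientation: [-179.9, -0.0, 104.3]
contact_force: [-6.2, 0.4, 2.6]
width: 0.0126
```

```bash
python3 f.py
```

```text
Feq 11.94
t 13.6667 F tool [ 1.9 -5.9 -2.6] M [ 0.87  0.3  -0.45] theta 0.547 r 0.0745 yawtheta 0.57 z 0.0561 w 0.0126
```

Resistance climbs steadily (4.7, 7.3, 9.9, 11.9 N), so it's firm. I'll hold briefly and then let go.

>>> {"api": "send_rows", "payload": {"commands": [[[0, 0, 0, 0, 0, 0, 1], [0, 0, 0, 0, 0, 0, 1], [0, 0, 0, 0, 0, 0, 1], [0, 0, 0, 0, 0, 0, 1], [0, 0, 0, 0, 0, 0, 1]]]}}

```text
clock: 14.08
tool_pos: [0.5394, 0.082, 0.0561]
orientation: [-179.9, -0.0, 104.4]
contact_force: [-6.3, 0.0, 2.2]
width: 0.0125
```

```bash
python3 f.py
```

```text
Feq 11.78
t 14.0833 F tool [ 1.6 -6.1 -2.2] M [ 0.9   0.32 -0.42] theta 0.545 r 0.0746 yawtheta 0.568 z 0.0561 w 0.0125
```

>>> {"api": "send_rows", "payload": {"commands": [[[0, 0, 0, 0, 0, 0, 0.5], [0, 0, 0, 0, 0, 0, 0.2], [0, 0, 0, 0, 0, 0, 0], [0, 0, 0, 0, 0, 0, 0], [0, 0, 0, 0, 0, 0, 0], [0, 0, 0, 0, 0, 0, 0], [0, 0, 0, 0, 0, -0.01, 0], [0, 0, 0, 0, 0, -0.03, 0], [0, 0, 0, 0, 0, -0.06, 0], [0, 0, 0, 0, 0, -0.09, 0], [0, 0, 0, 0.04, 0, -0.12, 0], [0, 0, 0, 0.04, 0, -0.12, 0], [0, 0, 0, 0.04, 0, -0.12, 0]]]}}

```text
clock: 15.17
tool_pos: [0.5322, 0.1227, 0.179]
orientation: [179.7, -0.0, 104.2]
contact_force: [-0.6, -0.1, -0.7]
width: 0.0428
```

```bash
python3 f.py; python3 -c "
from h import *
import pickle
s=bot.sense();d=snap('wrist','w3.png');pickle.dump((s,d),open('W3.pkl','wb'))"
```

```text
Feq 1.0
t 15.1667 F tool [ 0.  -0.6  0.7] M [ 0.02  0.   -0.05] theta 0.581 r 0.1158 yawtheta 0.572 z 0.179 w 0.0428
```

View pics/w3.png

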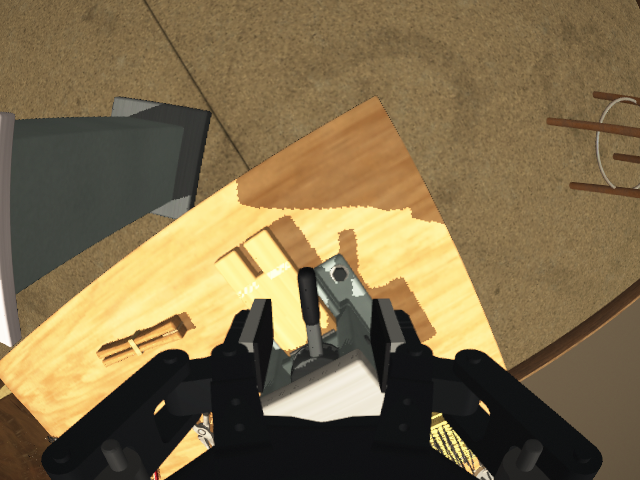

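The lever is free, with its tip at (307, 269) and inner end at (312, 322). The pin's front corners are at (217, 262) and (268, 228).

Run:
```python
from h import *
import pickle
s,d=pickle.load(open('W3.pkl','rb'));C=np.array([.5596,.0102])
for n,u,v,z in[('tip',307.5,270,.082),('in',312,321,.084),('pinA',217,262,.038),('pinB',268,228,.038)]:
    h=hol(wz(d,s,u,v,z),C);print(n,h.round(4),np.arctan2(h[1],-h[0]).round(3),np.hypot(*h).round(4))
```

```text
tip [-0.0858  0.046 ] 0.492 0.0973
in [-0.051   0.0269] 0.484 0.0577
pinA [-0.1186 -0.025 ] -0.208 0.1212
pinB [-0.1188  0.0284] 0.235 0.1221
```

```bash
python3 -c "
from plant import bot
print(bot.close_job())"
```

```text
the job is handed in; nothing more can be done
None
```

I pushed the pin home and clamped it, then let the lever go and handed the job in at about 15 s of the 72 s. The hand-in gives no verdict, so success isn't confirmed.

**Pin:** I pushed it in small steps until it stopped moving. Measured force was about 18–20 N at the stop, under the 40 N limit. The last picture puts its front end at holder x ≈ −119 mm; home is −120 mm.

**Clamp:** It took one swing, a lifted return of 4 teeth, and a second swing. On the second swing the resistance rose from about 5 N to 11.8 N, inside the firm range of 9–13 N. I held it there 0.4 s and let go.

**After letting go:**
- **Lever:** it sprang back about 0.055 rad and stayed there. Tooth play is 0.052 rad, so most of that is probably play.
- **Foot force:** I can't measure it directly. From the lever feel I estimate 25–40 N, between the 15 N needed and the 60 N limit.
- **Arm:** it is clear of everything and reads no contact force.

**What disagreed:**
- **Axis position:** my first estimate of the screw axis was about 1.7 mm off. It caused sideways loads of about 11 N and a lift force of up to 18 N during the lifted swing.
- **Lever after the drop-in:** it sat about 0.04 rad away from where the gripper was holding it. I let go, looked and regrasped before tightening.
- **Other tools:** I never went near them, but I didn't measure their positions again at the end.

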